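# Set the stop collar on the spindle sander

## Task

Set the loose stop collar on the spindle sander. First slide the forked plywood gauge along the sander's table, without lifting it, until its slot is fully home against the spindle; then take the bare spindle in the fingers and turn it until its flat faces the front of the sander (the long side with the switch, nearest the robot). Then put the collar over the spindle with its set screw square on that flat, down onto the gauge, and finish while still gripping it and pressing it down there, screw to the front, ready for a mate to tighten the screw; leave the tin, tub and drink can alone.

Things in the scene. Friction and masses are not known exactly. Their poses are not given: they have to be found in the camera images.
- sander_table: low grey bench spindle sander with a bare steel table plate, 220 mm deep (x) x 360 mm wide (y), fixed to the bench. Origin at the centre of its underside; the table's top face is 45 mm above it. Its -x axis points to its front (long side with the switch and vents, nearest the robot), +y to its left as the robot sees it.
- spindle_top (a point): centre of the top end of the upright steel spindle: 20 mm diameter, rising 60 mm above the table's top face, with one flat milled along its whole length, 6 mm from the axis (so 16 mm across flat and back, 20 mm across the round), top 4 mm tapered to 14 mm. It stands in the table's frame at x = +10, y = -30 mm. Its own -x axis is the outward direction of the flat.
- spindle (a joint): turn of the spindle about its upright axis, rad, counter-clockwise from above positive; 0 = the flat faces the sander's front. It turns freely both ways against light friction (about 0.04 N m) and stays where it is left. It starts between +0.6 and +1.35.
- gauge_grip (a point): centre (half-way up) of the handle part of the forked gauge, a loose 14 mm thick plywood plate lying flat on the table, 56 mm wide (its x) and 105 mm long (its y), 90 g. Its handle part is solid from 32 mm on its -y side to 30 mm on its +y side of this point; the fork points along its own -y.
- gauge_seat (a point): point in the slot of that gauge, half-way up, where the spindle's axis stands when the gauge is fully home; 45 mm from gauge_grip along the gauge's -y. The slot is 24 mm wide, open to -y with a flared mouth; the tines end 30 mm beyond this point, the slot's bottom is 12.5 mm behind it. The gauge starts to the left of the spindle on the table with its fork towards it.
- collar_mid (a point): centre of the loose stop collar: dark steel ring, 44 mm outside, 22 mm bore, 24 mm high, 150 g, lying flat on the right of the table, bore upright. This point is on its axis, 12 mm above its underside. A set screw sticks out along its own -x at mid-height to 37 mm from the axis. Grip the ring on its sides along its own y axis.
- screw_head (a point): middle of the collar's knurled set screw head (13 mm diameter, 10 mm long), 32 mm from the collar's axis along its -x. Inside the bore the screw's 6 mm thick tip reaches in to 7 mm from the axis, so the collar passes down the spindle only with the screw over the flat (within about 0.5 rad).
- paint_tin: bystander: paint tin, 78 mm wide, 77 mm high, behind the sander; origin at its underside.
- wipes_tub: bystander: white hand-wipe tub, 96 mm wide, 157 mm high, behind the sander; origin at its underside.
- drink_can: bystander: green drink can, 66 mm wide, 115 mm high, on the bench to the left of the sander; origin at its underside.
Mind the look-alikes: they are no part of the job. What is shaped like the part that bears collar_mid but orange is not meant.

How it is judged:
By the outcome, as a careful person would: the job done as asked, in the order asked, and still so for the second after the job is handed in, while the arm keeps its last pose, push and grip.
It also fails if it takes over 61 s, if anything falls off the work surface, if the arm or the gripper's body presses on something with over 40 N, if the wrist force passes 120 N, or if a joint passes its speed limit or range.

## Robot

A 7-joint arm with a two-finger parallel gripper is mounted at the origin on a cart in front of the work surface, level with it; the furniture and walls round the work are solid. World frame = base frame: x ahead of the robot, y to its left, z up, the work surface at z = 0. Lengths are in mm, angles in rad, forces in N, time in s.
With the tool pointing down it reaches from about 425 to 875 mm from the base axis. Payload 8.4 kg.
Tool frame: the origin (TCP) lies midway between the tips of the shut fingers; the grasp point (between the pads) lies 19 mm behind it (r.tcp_to_grasp is the distance from the TCP to the grasp point, in mm); z points along the fingers, y is the line along which they close (so a half turn about z gives the same grasp; the last joint's range is limited). The gripper opens to 85 mm and grips with 20 to 120 N. Pads are 22 mm wide; open, the fingers measure 114 mm over their backs; the gripper's body (76 mm by 85 mm) begins 54 mm behind the grasp point. The pads swing forward as they close: fully open they stand 13 mm farther back than shut.
Start: joints at [-1.225, 0.333, 0.04, 1.465, -0.013, 1.343, -0.059], TCP at [279.677, 586.724, 231.308] pointing down, gripper open.
Joint ranges: [-2.58, 2.58], [-0.38, 2.09], [-1.3, 1.39], [0.25, 2.4], [-1.5, 4.64], [0.08, 2.09], [-2.65, 2.65]. Speed limits (rad/s): [2.22, 2.22, 2.79, 2.79, 3.14, 3.14, 3.14].

## Interface

Orientations are given as a 3x3 rotation matrix whose columns are the frame's x, y, z axes.
In Python, from rig import r gives the robot as it stands. The module is installed in compiled form; this text tells all that it offers.
- The arm moves only by the tool servo_tool, never from a script. Its argument "steps" is a list of rows, each an object with "translation": the shift along the tool's x, y, z in cm, a list of three; "spin": the turn about the tool's z in rad. A call has 1 to 20 rows; each row is the pose to reach, as a shift and turn from the pose commanded when the call began, along the tool's axes at that moment; what a row does not reach only later rows make up. A row lasts 1/8 s, in which the tool goes at most 62.5 mm and 10.7 degrees, less where a joint would pass 70% of its speed; a pose out of reach is approached as far as the arm can. A call with a gripper value outside its range is refused whole. "fingers" is the finger opening in cm, from 0 to 8.54, set as the call begins (left out, the last holds). The fingers move at their own pace and stop on an object; "force" is the grip in N (left out, the last holds). Time passes only in rows, so rows that repeat a pose let the fingers close. It gives the time, the measured TCP pose, the force, the opening and the grip force at its end, in the units of the state.
- r.sense(): the state, without advancing time (a new reading comes with each control period).
- r.get_image(name): name is "scene" or "top"; returns the picture (400x640x3 uint8, blue, green, red); there is no depth.
- r.camera_model(name): a dict with "mtx" (3x3 intrinsics, pixels), "D" ([k1, k2, p1, p2, k3] as OpenCV has them; the pictures are not rectified), "R" (3x3) and "t" (3): a world point X has camera coordinates R X + t. Camera axes: x right, y down, z forward; pixel columns grow to the right and rows downward; lengths in mm; the calibration is good to about 2 mm. A picture is of the moment at which its call begins. camera_model takes no time and is no camera call.
- r.finish_job(): hands the job in; it is judged then, once.
Trained networks look in the newest picture that a camera, given by its name, has taken for a name from the list of things; names that differ only in an ending like _2 or _b are one class to them, and where a whole thing is asked for, a point or a joint stands for the part that bears it (a point fixed in the world has none). Each returns a list of dicts, best first, with "confidence" (0 to 1); they miss things now and then, are a little off and sometimes report something else, mostly with a low value. They report only what shows in the picture. A call takes as long as a camera call. They do not tell look-alikes from the thing itself.
- r.search_frame(camera, name): "centre" ([x, y, z] in mm, in world coordinates, good to about 4 mm: the middle of the surface that is visible of it).
- r.place_of(camera, name): "centre" ([x, y, z] in mm, in world coordinates, good to about 4 mm: a listed point, or the origin of a listed thing).
The state is a dict: "t": time; "qpos": joint angles; "joint_velocities": joint speeds; "effort": joint torques, N m; "position": TCP position; "eef_rot": TCP orientation; "wrist_force": force on the tool from outside, world axes, zero at the start; "torque": the same for the moment, N m; "finger_gap": finger opening in mm; "grasp_force": force on a finger pad.
Only numpy, scipy, OpenCV 4.12 (cv2) and the standard library are available. Lean on these libraries where they do the work, as an engineer would, in place of code of your own. Each camera call takes 0.05 s, during which the arm holds its last target. There are 200 camera calls.

## Working session

There is one attempt and no reset: what is moved stays moved. The work goes in short steps, Python scripts to look and compute and a tool call to move; the robot and the scene stay as the last step left them, time stands still between calls to the robot, and variables do not carry over. Pictures are saved under pics/ and viewed, at most 10 in all, crops included, and the job is handed in when it is done.

Besides the shell and the picture viewer there is one more tool, called as name(argument=value, ...) on one line, values as JSON. servo_tool: Moves the arm, as the interface text tells. Its arguments: {"type":"object","properties":{"steps":{"type":"array"},"fingers":{"type":"number"},"force":{"type":"number"}},"required":["steps"]}

```bash
mkdir -p pics
cat > h.py <<'E'
import numpy as np,cv2
from rig import r
def px(cam,X):
    m=r.camera_model(cam);R=np.array(m["R"]);t=np.array(m["t"],float)
    p,_=cv2.projectPoints(np.array(X,float).reshape(-1,1,3),cv2.Rodrigues(R)[0],t,np.array(m["mtx"]),np.array(m["D"],float));return p[:,0]
def ray(cam,uv,z):
    m=r.camera_model(cam);R=np.array(m["R"]);t=np.array(m["t"],float).ravel()
    n=cv2.undistortPoints(np.array(uv,float).reshape(-1,1,2),np.array(m["mtx"]),np.array(m["D"],float))[:,0]
    d=np.c_[n,np.ones(len(n))]@R;c=-R.T@t
    return c+d*((np.asarray(z)-c[2])/d[:,2])[:,None]
E
python3 - <<'E'
from h import *
s=r.sense();print(s["t"],s["position"],s["eef_rot"],s["finger_gap"],r.tcp_to_grasp)
for c in("scene","top"):
    cv2.imwrite(f"pics/{c}0.png",r.get_image(c))
    for n in("sander_table","spindle_top","gauge_grip","gauge_seat","collar_mid","screw_head","drink_can"):
        for d in r.place_of(c,n)[:3]:print(c,n,np.round(d["centre"]),round(d["confidence"],2),px(c,d["centre"]).round())
    m=r.camera_model(c);print(-np.array(m["R"]).T@np.array(m["t"]).ravel())
E
```

```text
0.0 [279.49529823 586.30147486 230.37587162] [[-9.02692167e-01  4.30286441e-01 -6.56267144e-04]
 [ 4.30286931e-01  9.02690756e-01 -1.59867543e-03]
 [-9.54820785e-05 -1.72549496e-03 -9.99998507e-01]] 85.0977326974199 18.700000000000003
scene sander_table [548. 254.  -0.] 0.83 [[321. 280.]]
scene spindle_top [561. 222. 106.] 0.77 [[337. 245.]]
scene gauge_grip [568. 365.  53.] 0.6 [[296. 232.]]
scene gauge_seat [568. 325.  50.] 0.65 [[307. 241.]]
scene collar_mid [608. 496.  12.] 0.83 [[277. 214.]]
scene collar_mid [559. 122.  55.] 0.73 [[371. 293.]]
scene screw_head [601. 523.  14.] 0.67 [[269. 210.]]
scene screw_head [527. 117.  54.] 0.59 [[360. 303.]]
scene drink_can [473. 545.  -2.] 0.85 [[221. 230.]]
[ 108.66148376 -271.22245883  638.52723734]
top sander_table [548. 251.  -0.] 0.81 [[363. 239.]]
top spindle_top [563. 224. 105.] 0.56 [[378. 229.]]
top gauge_grip [574. 365.  57.] 0.66 [[316. 227.]]
top gauge_seat [574. 324.  48.] 0.62 [[333. 227.]]
top collar_mid [557. 122.  57.] 0.85 [[420. 234.]]
top collar_mid [605. 499.  13.] 0.7 [[262. 216.]]
top collar_mid [570. 321.  49.] 0.17 [[334. 229.]]
top screw_head [526. 116.  52.] 0.86 [[422. 247.]]
top screw_head [604. 526.   8.] 0.77 [[251. 217.]]
top drink_can [475. 542.   3.] 0.68 [[244. 270.]]
[ 451.54536951  336.12529837 1207.1582181 ]
```

Run:
```python
import cv2
a=cv2.imread("pics/top0.png")[170:300,230:450];b=cv2.imread("pics/scene0.png")[180:340,200:440]
a=cv2.resize(a,(440*800//440,473),interpolation=cv2.INTER_CUBIC);b=cv2.resize(b,(800,533),interpolation=cv2.INTER_CUBIC)
cv2.imwrite("pics/a.png",a);cv2.imwrite("pics/b.png",b)
```

```text
(no output)
```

View pics/a.png

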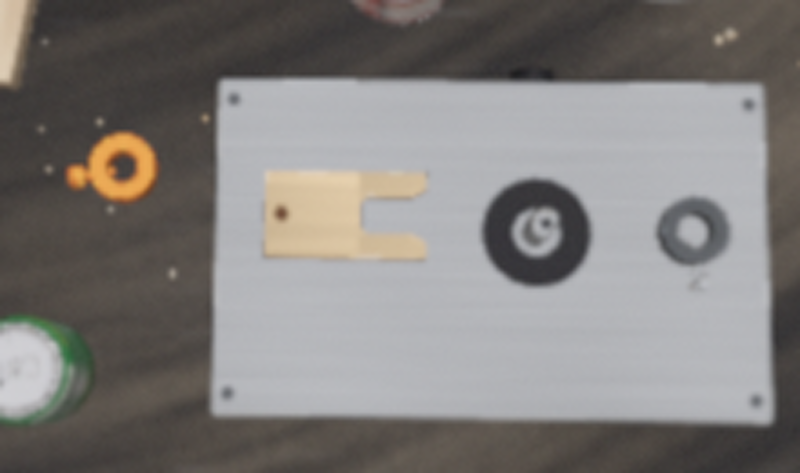

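View pics/b.png

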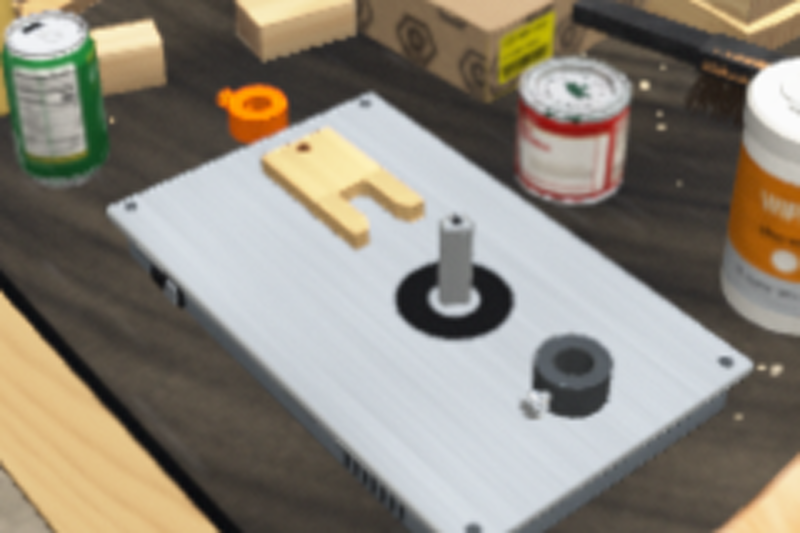

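The top crop shows the gauge handle at about (312,213), fork to the right, with the spindle at (537,230). The dark collar is at (693,231), its screw at (698,283) pointing to the front. Possible collars are the dark ring, full top-image px (420,234), and the orange ring, px (262,216). The orange one is ruled out by the description, so I take the dark one; both crops confirm it.

Run:
```python
from h import *
k=800/220
def f(pts):return (np.array(pts,float)+.5)/k-.5+[230,170]
def g(pts):return (np.array(pts,float)+.5)*.3-.5+[200,180]
C=ray("top",f([(219,80),(764,85),(773,424),(212,414)]),45);print("table corners",C.round(1).tolist(),C.mean(0))
print("scene corners",ray("scene",g([(372,94),(752,366),(108,211)]),45).round(1).tolist())
print("gauge tail1,tail2,tine1,tine2",ray("top",f([(264,172),(264,258),(427,174),(426,260),(361,198),(361,236)]),59).round(1).tolist())
print("gauge scene tail,tailr",ray("scene",g([(262,156),(328,127),(352,240),(420,209)]),59).round(1).tolist())
print("disc",ray("top",f([(537,232)]),45), ray("scene",g([(455,299)]),45))
print("spindletop",ray("top",f([(545,222)]),105), ray("scene",g([(456,220)]),105))
print("collar top",ray("top",f([(693,231)]),69), ray("scene",g([(572,361)]),69))
print("screw",ray("top",f([(698,283)]),57), ray("scene",g([(535,403)]),57))
im=np.hstack([cv2.resize(cv2.imread("pics/top0.png")[212:252,358:398],(400,400),interpolation=3),cv2.resize(cv2.imread("pics/scene0.png")[235:285,315:365],(400,400),interpolation=3)])
cv2.imwrite("pics/c.png",im)
```

```text
table corners [[661.0, 428.0, 45.0], [655.6, 67.8, 45.0], [435.8, 71.8, 45.0], [442.6, 430.7, 45.0]] [548.74623003 249.6120573   45.        ]
scene corners [[660.9, 426.2, 45.0], [653.0, 68.6, 45.0], [443.0, 428.6, 45.0]]
gauge tail1,tail2,tine1,tine2 [[597.5, 397.1, 59.0], [541.6, 396.9, 59.0], [595.7, 291.2, 59.0], [539.9, 292.5, 59.0], [580.2, 334.1, 59.0], [555.5, 334.3, 59.0]]
gauge scene tail,tailr [[544.9, 398.4, 59.0], [599.2, 397.2, 59.0], [536.9, 291.1, 59.0], [589.2, 288.0, 59.0]]
disc [[558.94393775 219.27310859  45.        ]] [[560.4980824  221.38673512  45.        ]]
spindletop [[559.58986916 220.21967936 105.        ]] [[560.42896624 222.47151388 105.        ]]
collar top [[557.0457217  122.39338264  69.        ]] [[557.87702226 121.94503103  69.        ]]
screw [[524.73927812 118.20064997  57.        ]] [[528.80484327 120.08934989  57.        ]]
```

View pics/c.png

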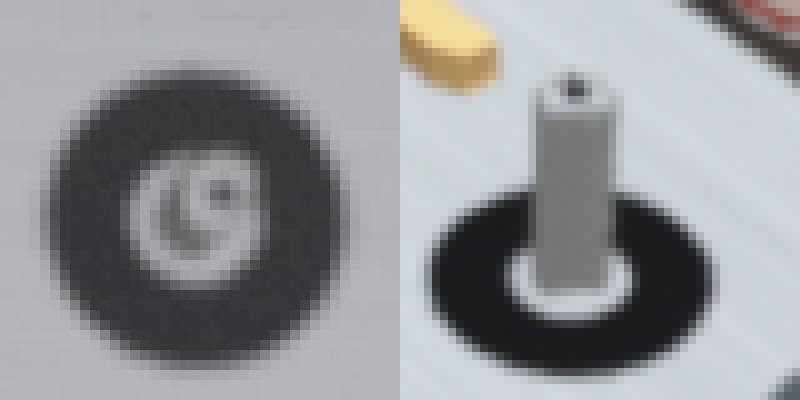

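The right half shows the spindle's flat facing almost squarely at the scene camera, so psi is about 0.8 rad.

```bash
cat > plan.py <<'E'
# usage: plan.py x y z yawdeg of commanded start, then targets "x,y,z,yaw" ; yaw = world angle of tool y
import sys,numpy as np
c=[float(v) for v in sys.argv[1].split(",")]
a=np.radians(c[3]);Y=np.array([np.cos(a),np.sin(a),0]);Z=np.array([0,0,-1.]);X=np.cross(Y,Z)
for s in sys.argv[2:]:
    t=[float(v) for v in s.split(",")];d=np.subtract(t[:3],c[:3])
    print(s,np.round([d@X/10,d@Y/10,d@Z/10],2),"spin",round(np.radians(c[3]-t[3]),3))
E
python3 plan.py 279.7,586.7,231.3,64.51 570,377,200,-1 570,377,75,-1 570,377,44,-1
```

```text
570,377,200,-1 [-35.23  -6.44   3.13] spin 1.143
570,377,75,-1 [-35.23  -6.44  15.63] spin 1.143
570,377,44,-1 [-35.23  -6.44  18.73] spin 1.143
```

servo_tool(steps=[{"translation":[-35.23,-6.44,3.13],"spin":1.143},{"translation":[-35.23,-6.44,3.13],"spin":1.143},{"translation":[-35.23,-6.44,3.13],"spin":1.143},{"translation":[-35.23,-6.44,3.13],"spin":1.143},{"translation":[-35.23,-6.44,3.13],"spin":1.143},{"translation":[-35.23,-6.44,3.13],"spin":1.143},{"translation":[-35.23,-6.44,3.13],"spin":1.143},{"translation":[-35.23,-6.44,3.13],"spin":1.143},{"translation":[-35.23,-6.44,14.63],"spin":1.143},{"translation":[-35.23,-6.44,14.63],"spin":1.143},{"translation":[-35.23,-6.44,14.63],"spin":1.143},{"translation":[-35.23,-6.44,14.63],"spin":1.143}], fingers=7.4, force=30)

```text
t: 2.3
position: [570.4, 378.5, 87.5]
eef_rot: [[0.015, 1.0, 0.002], [1.0, -0.015, 0.002], [0.002, 0.002, -1.0]]
wrist_force: [0.1, -0.5, 0.9]
finger_gap: 74.2
grasp_force: 0.0
```

servo_tool(steps=[{"translation":[0,0,2.5]},{"translation":[0,0,4.0]},{"translation":[0,0,4.0]},{"translation":[0,0,4.0]}])

```text
invalid input at $.steps[0]: expected keys translation, spin
```

Run:
```python
from h import *
i=r.get_image("scene")[170:270,250:380];cv2.imwrite("pics/d.png",cv2.resize(i,(780,600),interpolation=2))
```

```text
(no output)
```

View pics/d.png

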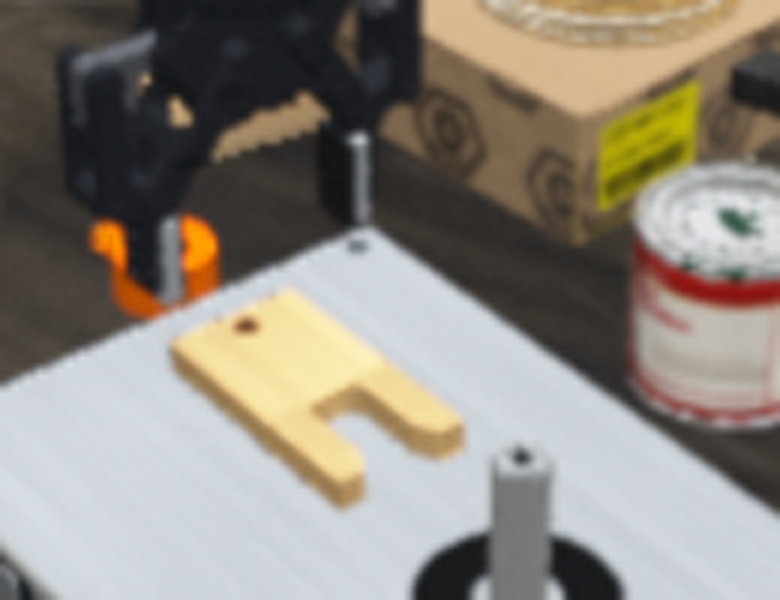

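The fingers straddle the gauge's tail from above, at (165,260) and (355,180) in the crop, and the gauge hasn't moved. I can go down.

servo_tool(steps=[{"translation":[0,0,2.5],"spin":0},{"translation":[0,0,4.0],"spin":0},{"translation":[0,0,4.0],"spin":0},{"translation":[0,0,4.0],"spin":0}])

```text
t: 2.85
position: [570.6, 377.4, 46.3]
eef_rot: [[0.017, 1.0, 0.001], [1.0, -0.017, 0.001], [0.001, 0.001, -1.0]]
wrist_force: [0.3, 0.2, 0.9]
finger_gap: 74.0
grasp_force: 0.0
```

servo_tool(steps=[{"translation":[0,0,0],"spin":0},{"translation":[0,0,0],"spin":0},{"translation":[0,0,0],"spin":0},{"translation":[0,0,0],"spin":0}], fingers=5.0, force=25)

```text
t: 3.35
position: [570.6, 377.4, 46.2]
eef_rot: [[0.017, 1.0, 0.001], [1.0, -0.017, 0.001], [0.001, 0.001, -1.0]]
wrist_force: [-1.0, -0.1, 6.2]
finger_gap: 55.2
grasp_force: 27.2
```

servo_tool(steps=[{"translation":[-1.5,-0.5,0],"spin":0},{"translation":[-3.5,-1.0,0],"spin":0},{"translation":[-5.5,-1.0,0],"spin":0},{"translation":[-7.5,-0.95,0],"spin":0},{"translation":[-8.6,-0.95,0],"spin":0},{"translation":[-9.3,-0.95,0],"spin":0},{"translation":[-9.3,-0.95,0],"spin":0}])

```text
t: 4.22
position: [559.5, 283.6, 46.1]
eef_rot: [[0.018, 1.0, 0.001], [1.0, -0.018, 0.001], [0.001, 0.001, -1.0]]
wrist_force: [-0.9, -1.4, 8.3]
finger_gap: 55.6
grasp_force: 27.4
```

Run:
```python
from h import *
r.get_image("top")
i=r.get_image("top")[205:255,310:400];j=r.get_image("scene")[220:290,290:390]
cv2.imwrite("pics/e.png",np.hstack([cv2.resize(i,(450,400),interpolation=2)*1,cv2.resize(j,(350,400),interpolation=2)]))
```

```text
(no output)
```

View pics/e.png

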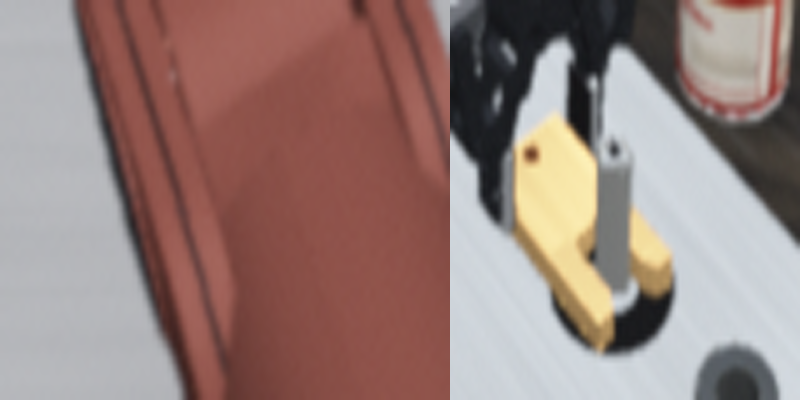

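The top view is blocked by the arm. The scene half shows the spindle inside the slot, at about (615,285), with a little way left to go.

servo_tool(steps=[{"translation":[-0.3,0,0],"spin":0},{"translation":[-0.6,0,0],"spin":0},{"translation":[-0.8,0,0],"spin":0},{"translation":[-0.8,0,0],"spin":0}])

```text
t: 4.88
position: [559.3, 276.9, 46.2]
eef_rot: [[0.017, 1.0, 0.002], [1.0, -0.017, 0.002], [0.002, 0.002, -1.0]]
wrist_force: [0.6, 2.6, 5.6]
finger_gap: 55.3
grasp_force: 27.2
```

servo_tool(steps=[{"translation":[-0.2,0,0],"spin":0},{"translation":[-0.3,0,0],"spin":0},{"translation":[-0.3,0,0],"spin":0}])

```text
t: 5.25
position: [559.2, 274.2, 46.1]
eef_rot: [[0.017, 1.0, 0.002], [1.0, -0.017, 0.002], [0.002, 0.002, -1.0]]
wrist_force: [-0.1, 2.9, 6.1]
finger_gap: 55.5
grasp_force: 27.2
```

servo_tool(steps=[{"translation":[-0.15,0,0],"spin":0},{"translation":[-0.3,0,0],"spin":0},{"translation":[-0.3,0,0],"spin":0}])

```text
t: 5.62
position: [559.1, 272.7, 46.1]
eef_rot: [[0.016, 1.0, 0.002], [1.0, -0.016, 0.004], [0.004, 0.002, -1.0]]
wrist_force: [1.2, 7.6, 3.2]
finger_gap: 54.9
grasp_force: 26.9
```

servo_tool(steps=[{"translation":[-0.2,0,0],"spin":0},{"translation":[-0.2,0,0],"spin":0}])

```text
t: 5.88
position: [559.0, 272.6, 46.2]
eef_rot: [[0.014, 1.0, 0.003], [1.0, -0.014, 0.006], [0.006, 0.003, -1.0]]
wrist_force: [1.9, 12.3, -0.2]
finger_gap: 55.3
grasp_force: 26.6
```

servo_tool(steps=[{"translation":[0.25,0,0],"spin":0},{"translation":[0.3,0,0],"spin":0}])

```text
t: 6.12
position: [559.1, 272.8, 46.1]
eef_rot: [[0.016, 1.0, 0.002], [1.0, -0.016, 0.002], [0.002, 0.002, -1.0]]
wrist_force: [-0.3, 4.7, 6.6]
finger_gap: 55.6
grasp_force: 27.3
```

servo_tool(steps=[{"translation":[0,0,0],"spin":0},{"translation":[0,0,0],"spin":0},{"translation":[0,0,0],"spin":0},{"translation":[0,0,-4.0],"spin":0},{"translation":[0,0,-8.5],"spin":0},{"translation":[0,0,-8.5],"spin":0}], fingers=7.2)

```text
t: 6.88
position: [560.8, 271.8, 133.8]
eef_rot: [[0.018, 1.0, 0.005], [1.0, -0.018, 0.003], [0.003, 0.005, -1.0]]
wrist_force: [-0.5, 0.3, -0.9]
finger_gap: 71.8
grasp_force: 0.0
```

```bash
python3 plan.py 560.8,271.8,133.5,-1 559.5,220.5,125,47 559.5,220.5,66,47
python3 - <<'E'
from h import *
i=r.get_image("scene")[205:305,290:420]
cv2.imwrite("pics/f.png",cv2.resize(i,(780,600),interpolation=2))
for n in("gauge_seat","gauge_grip","spindle_top"):
    for d in r.place_of("scene",n)[:2]:print(n,np.round(d["centre"],1),round(d["confidence"],2))
E
```

```text
559.5,220.5,125,47 [-5.13 -0.04  0.85] spin -0.838
559.5,220.5,66,47 [-5.13 -0.04  6.75] spin -0.838
gauge_seat [554.5 219.9  50.9] 0.92
gauge_grip [557.9 260.8  52.3] 0.81
spindle_top [559.3 222.8 106.3] 0.79
```

View pics/f.png

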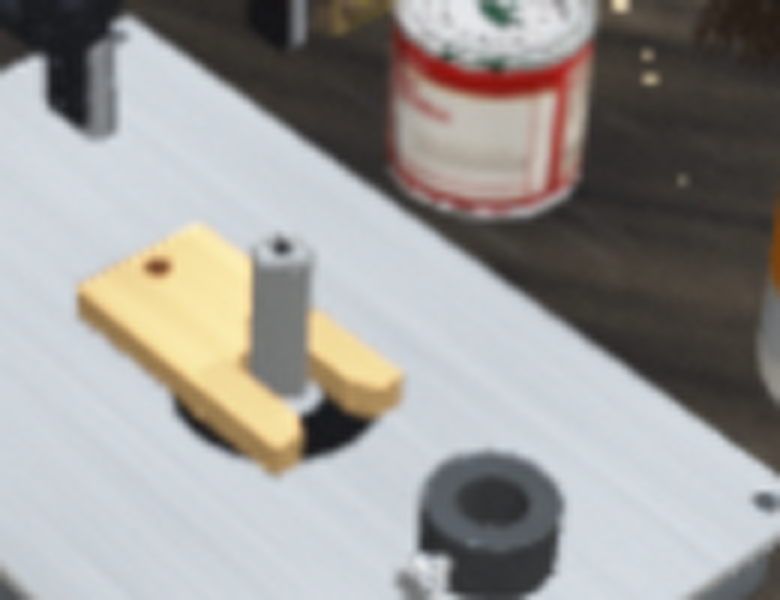

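The gauge is home: the spindle stands at the slot's bottom, around (280,380), with the flat still towards the camera. Next is the spindle.

servo_tool(steps=[{"translation":[-1.5,-0.05,0.3],"spin":-0.18},{"translation":[-3.5,-0.05,0.5],"spin":-0.36},{"translation":[-5.13,-0.05,0.85],"spin":-0.54},{"translation":[-5.13,-0.05,0.85],"spin":-0.72},{"translation":[-5.13,-0.05,0.85],"spin":-0.838},{"translation":[-5.13,-0.05,0.85],"spin":-0.838},{"translation":[-5.13,-0.05,4.0],"spin":-0.838},{"translation":[-5.13,-0.05,6.75],"spin":-0.838},{"translation":[-5.13,-0.05,6.75],"spin":-0.838}], fingers=6.0)

```text
t: 8.2
position: [555.4, 219.1, 59.9]
eef_rot: [[-0.73, 0.683, -0.005], [0.683, 0.73, -0.003], [0.002, -0.005, -1.0]]
wrist_force: [0.2, 0.3, 0.5]
finger_gap: 59.7
grasp_force: 0.0
```

servo_tool(steps=[{"translation":[0,0,0],"spin":0},{"translation":[0,0,0],"spin":0},{"translation":[0,0,0],"spin":0},{"translation":[0,0,0],"spin":0},{"translation":[0,0,0],"spin":0}], fingers=1.0, force=25)

```text
t: 8.82
position: [560.5, 222.9, 64.5]
eef_rot: [[-0.732, 0.681, 0.007], [0.681, 0.732, 0.005], [-0.002, 0.008, -1.0]]
wrist_force: [12.0, 9.6, -6.8]
finger_gap: 16.4
grasp_force: 26.3
```

The gap of 16.4 mm shows the pads lie flat on the flat. I'll ease the side load and turn.

servo_tool(steps=[{"translation":[0,0.25,0],"spin":0},{"translation":[-0.03,0.28,0],"spin":0.14},{"translation":[-0.07,0.29,0],"spin":0.28},{"translation":[-0.1,0.3,0],"spin":0.42},{"translation":[-0.14,0.31,0],"spin":0.56},{"translation":[-0.17,0.32,0],"spin":0.7},{"translation":[-0.2,0.32,0],"spin":0.84},{"translation":[-0.2,0.32,0],"spin":0.84},{"translation":[-0.2,0.32,0],"spin":0.84}])

```text
t: 9.95
position: [561.9, 222.2, 64.4]
eef_rot: [[0.019, 1.0, 0.002], [1.0, -0.019, 0.002], [0.002, 0.002, -1.0]]
wrist_force: [0.0, 2.6, 6.5]
finger_gap: 16.4
grasp_force: 24.2
```

servo_tool(steps=[{"translation":[0,0,0],"spin":0},{"translation":[0,0,0],"spin":0},{"translation":[0,0,0],"spin":0},{"translation":[0,0,0],"spin":0},{"translation":[0,0,-4],"spin":0},{"translation":[0,0,-8],"spin":0},{"translation":[0,0,-8],"spin":0}], fingers=7.0)

```text
t: 10.82
position: [562.9, 221.5, 145.9]
eef_rot: [[0.019, 1.0, 0.005], [1.0, -0.019, 0.003], [0.003, 0.005, -1.0]]
wrist_force: [-0.4, -0.5, -0.1]
finger_gap: 69.9
grasp_force: 0.0
```

Run:
```python
from h import *
s=r.sense();print(s["position"],s["qpos"])
for c in("scene","top"):
    cv2.imwrite(f"pics/{c}1.png",r.get_image(c))
    for n in("collar_mid","screw_head","gauge_seat"):
        for d in r.place_of(c,n)[:2]:print(c,n,np.round(d["centre"],1),round(d["confidence"],2))
a=cv2.imread("pics/scene1.png")
cv2.imwrite("pics/g.png",np.hstack([cv2.resize(a[235:285,315:365],(400,400),interpolation=3),cv2.resize(a[265:315,345:395],(400,400),interpolation=3)]))
```

```text
[562.87603601 221.46181839 145.88572737] [-0.80328123  0.31083193  0.43145836  1.71000026 -0.14165469  1.14585004
 -0.35150658]
scene collar_mid [557.3 116.5  53.9] 0.81
scene collar_mid [610.7 495.1   8.2] 0.8
scene screw_head [527.7 121.8  54.5] 0.78
scene screw_head [602.7 522.4  14. ] 0.48
scene gauge_seat [556.  221.   53.7] 0.71
top collar_mid [606.8 496.2  13.5] 0.69
top screw_head [602.2 527.4   7. ] 0.75
top screw_head [557.8 263.2  54.2] 0.22
top gauge_seat [563.  216.7  50.3] 0.71
```

View pics/g.png

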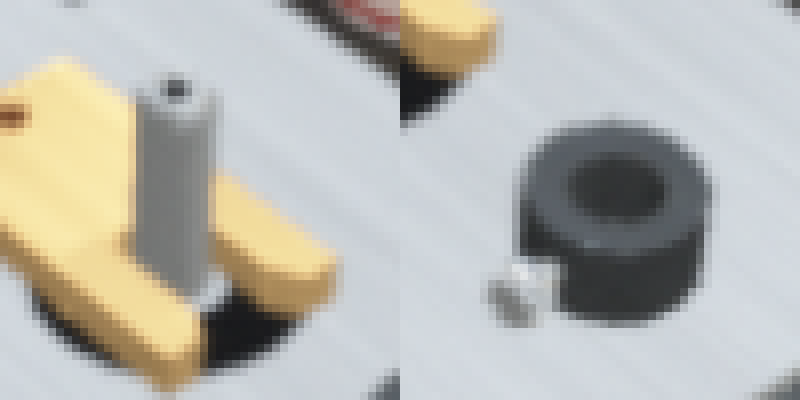

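The left half shows the flat now turned to the lower left, which is the front, with the gauge still home. The right half shows the collar with its screw head at (525,290) and the centre of its top at (616,187).

```bash
python3 - <<'E'
from h import *
def q(u,v):return [(u-400+.5)/8-.5+345,(v+.5)/8-.5+265]
a=ray("scene",[q(616,187)],69)[0];b=ray("scene",[q(525,291)],57)[0];print(a,b,np.degrees(np.arctan2(*(a-b)[[1,0]])),np.hypot(*(a-b)[:2]))
E
python3 plan.py 562.9,221.5,145.5,-1.1 557.5,122,130,97 557.5,122,49,97
```

```text
[558.33964838 121.59867682  69.        ] [528.18403802 119.34542128  57.        ] 4.273253436188354 30.239675869803996
557.5,122,130,97 [-9.96 -0.35  1.55] spin -1.712
557.5,122,49,97 [-9.96 -0.35  9.65] spin -1.712
```

servo_tool(steps=[{"translation":[-5,-0.4,1.0],"spin":-0.18},{"translation":[-9.96,-0.4,1.5],"spin":-0.36},{"translation":[-9.96,-0.4,1.5],"spin":-0.54},{"translation":[-9.96,-0.4,1.5],"spin":-0.72},{"translation":[-9.96,-0.4,1.5],"spin":-0.9},{"translation":[-9.96,-0.4,1.5],"spin":-1.08},{"translation":[-9.96,-0.4,1.5],"spin":-1.26},{"translation":[-9.96,-0.4,1.5],"spin":-1.44},{"translation":[-9.96,-0.4,1.5],"spin":-1.62},{"translation":[-9.96,-0.4,3.5],"spin":-1.712},{"translation":[-9.96,-0.4,4.5],"spin":-1.712},{"translation":[-9.96,-0.4,4.5],"spin":-1.712},{"translation":[-9.96,-0.4,4.5],"spin":-1.712}], fingers=7.0)

```text
t: 12.85
position: [555.3, 121.4, 97.9]
eef_rot: [[-0.993, -0.121, 0.0], [-0.121, 0.993, 0.0], [-0.0, -0.0, -1.0]]
wrist_force: [0.6, -0.1, 0.3]
finger_gap: 69.7
grasp_force: 0.0
```

servo_tool(steps=[{"translation":[-0.23,0.03,2.5],"spin":0},{"translation":[-0.23,0.03,4.5],"spin":0},{"translation":[-0.23,0.03,4.9],"spin":0},{"translation":[-0.23,0.03,4.9],"spin":0}])

```text
t: 13.35
position: [557.6, 122.0, 49.2]
eef_rot: [[-0.993, -0.122, 0.001], [-0.122, 0.993, 0.0], [-0.001, 0.0, -1.0]]
wrist_force: [-0.3, -0.2, 0.3]
finger_gap: 69.8
grasp_force: 0.0
```

servo_tool(steps=[{"translation":[0,0,0],"spin":0},{"translation":[0,0,0],"spin":0},{"translation":[0,0,0],"spin":0},{"translation":[0,0,0],"spin":0},{"translation":[0,0,0],"spin":0}], fingers=3.8, force=50)

```text
t: 13.98
position: [557.9, 122.1, 49.9]
eef_rot: [[-0.993, -0.122, 0.001], [-0.122, 0.993, 0.001], [-0.002, 0.001, -1.0]]
wrist_force: [-2.1, -1.1, 6.1]
finger_gap: 41.4
grasp_force: 49.7
```

The gap is 41.4 mm instead of 44, so I'll look before lifting.

Run:
```python
from h import *
i=r.get_image("scene")[240:330,325:445]
cv2.imwrite("pics/i.png",cv2.resize(i,(800,600),interpolation=2))
print(r.sense()["finger_gap"],r.sense()["torque"])
for n in("collar_mid","screw_head"):
    for d in r.place_of("scene",n)[:2]:print(n,np.round(d["centre"],1),round(d["confidence"],2))
```

```text
40.45532345900899 [-0.06786032  0.43424861 -0.01727573]
collar_mid [559.6 127.2  56.9] 0.89
collar_mid [556.6 261.   48.6] 0.56
screw_head [600.3 524.1  14.6] 0.79
screw_head [528.8 121.9  55.4] 0.58
```

View pics/i.png

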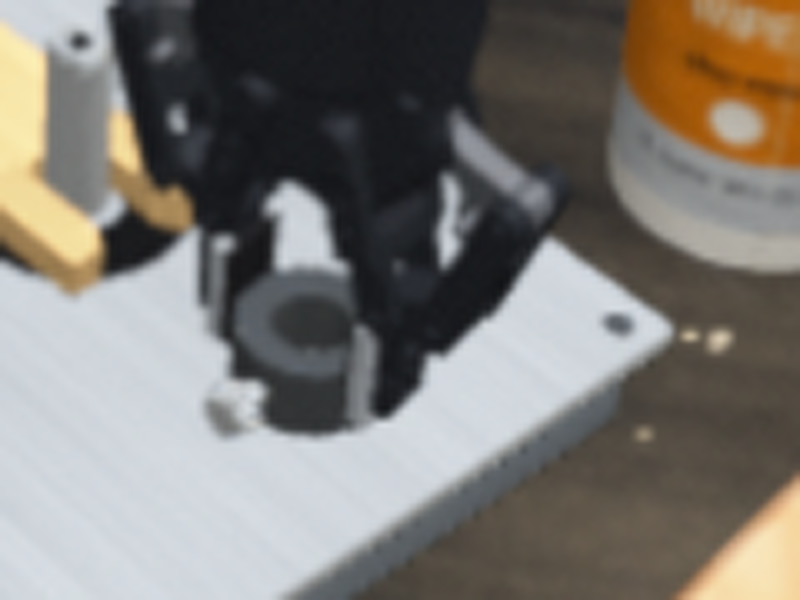

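The collar sits between both pads, screw at (235,405), towards the front. Lifting.

servo_tool(steps=[{"translation":[0,0,-0.5],"spin":0},{"translation":[0,0,-2.5],"spin":0},{"translation":[0,0,-5],"spin":0},{"translation":[0,0,-7.5],"spin":0},{"translation":[0,0,-7.5],"spin":0},{"translation":[0,0,-7.5],"spin":0}])

```text
t: 14.88
position: [556.8, 121.9, 122.8]
eef_rot: [[-0.993, -0.122, -0.001], [-0.122, 0.993, -0.0], [0.001, -0.0, -1.0]]
wrist_force: [0.1, 1.1, -1.6]
finger_gap: 40.8
grasp_force: 50.8
```

Run:
```python
from h import *
s=r.sense();print(s["position"],s["finger_gap"],s["wrist_force"])
i=r.get_image("scene")[215:305,320:440]
cv2.imwrite("pics/j.png",cv2.resize(i,(800,600),interpolation=2))
for n in("collar_mid","screw_head"):
    for d in r.place_of("scene",n)[:2]:print(n,np.round(d["centre"],1),round(d["confidence"],2))
```

```text
[556.83666005 121.85877647 122.82848261] 40.82683958321523 [ 0.07487771  1.12911288 -1.60112605]
collar_mid [556.3 121.2 127.1] 0.77
collar_mid [609.5 498.2  10.9] 0.63
screw_head [600.7 523.8  11.6] 0.7
screw_head [524.5 121.  126.6] 0.68
```

View pics/j.png

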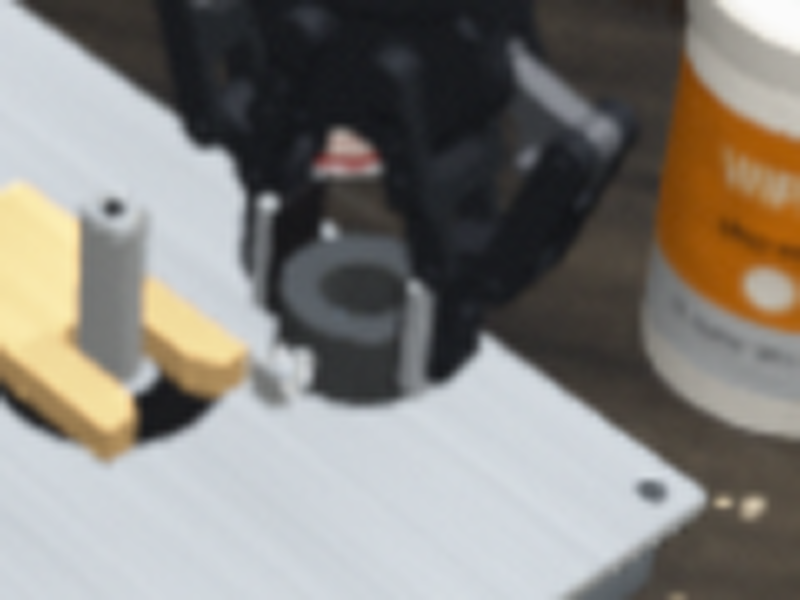

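The collar is held upright, with its top centre at about (360,288), the screw head at (284,372), and the spindle and gauge undisturbed.

Run:
```python
from h import *
def q(u,v):return [(u+.5)*.15-.5+320,(v+.5)*.15-.5+215]
a=ray("scene",[q(360,288)],141.9)[0];b=ray("scene",[q(284,372)],129.9)[0];print(a,b,np.degrees(np.arctan2(*(a-b)[[1,0]])),np.hypot(*(a-b)[:2]))
def q(u,v):return [(u+.5)*.15-.5+325,(v+.5)*.15-.5+240]
a=ray("scene",[q(313,321)],69)[0];b=ray("scene",[q(237,406)],57)[0];print("before",a,b,np.degrees(np.arctan2(*(a-b)[[1,0]])),np.hypot(*(a-b)[:2]))
# bias check: screw-visible part: project candidate thetas
c=np.array([556.8,122,129.9])
for th in(-3,0,3,6,9):
    w=np.radians(th);p=px("scene",[c-32*np.array([np.cos(w),np.sin(w),0])])[0];print(th,((p-[320,215]+.5)/.15-.5).round(1))
```

```text
[556.46559363 121.88057893 141.9       ] [528.39982097 120.37398344 129.9       ] 3.072738862265644 28.106181258289045
before [558.68173695 122.03694916  69.        ] [528.90050072 120.25419278  57.        ] 3.4257365474014474 29.834547957430456
-3 [265.1 371.3]
0 [269.5 374.8]
3 [274.2 378.1]
6 [279.1 381.2]
9 [284.2 384.2]
```

```bash
python3 - <<'E'
from h import *
L={"collar_mid":[],"screw_head":[],"spindle_top":[]}
for k in range(12):
    r.get_image("scene")
    for n in L:
        for d in r.place_of("scene",n):
            c=np.array(d["centre"])
            if c[1]<300 and d["confidence"]>.4 and c[2]>90: L[n].append(c);break
for n in L:a=np.array(L[n]);print(n,len(a),np.median(a,0).round(1),a.mean(0).round(1),a.std(0).round(1))
print(r.sense()["position"],r.sense()["t"])
E
python3 plan.py 556.8,121.9,122.8,97 559.6,221.4,127,90.5
```

```text
collar_mid 12 [559.  122.  127.8] [558.4 122.1 128. ] [2.1 1.4 1.3]
screw_head 11 [526.4 120.3 129. ] [526.8 120.3 128.8] [1.2 2.2 1.5]
spindle_top 12 [559.8 222.6 106.3] [559.8 222.3 106.7] [1.4 1.6 1.6]
[557.3342643  121.94773958 123.54995708] 17.425
559.6,221.4,127,90.5 [-1.49  9.84 -0.42] spin 0.113
```

```bash
python3 plan.py 557.3,121.95,123.5,97 559.9,221.2,123.5,92
```

```text
559.9,221.2,123.5,92 [-1.47  9.82  0.  ] spin 0.087
```

servo_tool(steps=[{"translation":[-0.4,2.5,0],"spin":0.03},{"translation":[-0.9,6,0],"spin":0.06},{"translation":[-1.3,8.8,0],"spin":0.087},{"translation":[-1.47,9.82,0],"spin":0.087},{"translation":[-1.47,9.82,0],"spin":0.087},{"translation":[-1.47,9.82,0],"spin":0.087},{"translation":[-1.47,9.82,0],"spin":0.087}])

```text
t: 18.3
position: [560.2, 219.8, 123.6]
eef_rot: [[-0.999, -0.034, 0.0], [-0.034, 0.999, -0.0], [-0.0, -0.0, -1.0]]
wrist_force: [0.0, 1.4, -0.6]
finger_gap: 41.0
grasp_force: 50.8
```

Run:
```python
from h import *
s=r.sense();print(s["position"],s["eef_rot"][0],s["finger_gap"])
L={"collar_mid":[],"screw_head":[],"spindle_top":[]}
for k in range(8):
    r.get_image("scene")
    for n in L:
        for d in r.place_of("scene",n):
            c=np.array(d["centre"])
            if c[1]<300 and d["confidence"]>.4 and c[2]>90: L[n].append(c);break
for n in L:
    if L[n]:a=np.array(L[n]);print(n,len(a),np.median(a,0).round(1),a.mean(0).round(1),a.std(0).round(1))
i=r.get_image("scene")[195:285,290:410]
cv2.imwrite("pics/k.png",cv2.resize(i,(800,600),interpolation=2))
```

```text
[560.2161083  219.79921962 123.61526487] [-9.99437083e-01 -3.35484472e-02  1.38118426e-04] 41.01627728694727
collar_mid 8 [562.  220.8 129.2] [561.6 221.1 128.7] [1.  1.4 1.6]
screw_head 7 [530.3 220.4 127.8] [530.1 220.3 128. ] [0.9 1.  1.5]
spindle_top 8 [560.2 222.3 105.6] [560.2 221.9 105.7] [0.6 1.6 1.3]
```

View pics/k.png

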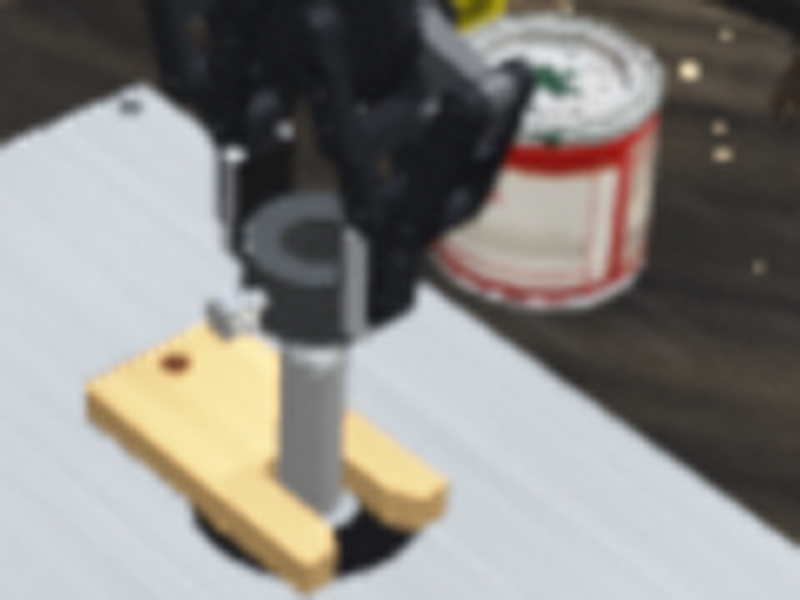

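The collar is above the spindle, its centre at about (310,238) and its screw at (235,310), towards the front. After a small correction I'll start down.

servo_tool(steps=[{"translation":[0.07,0.14,0.5],"spin":0.03},{"translation":[0.07,0.14,1.0],"spin":0.03},{"translation":[0.07,0.14,1.3],"spin":0.03},{"translation":[0.07,0.14,1.6],"spin":0.03},{"translation":[0.07,0.14,1.9],"spin":0.03},{"translation":[0.07,0.14,2.2],"spin":0.03},{"translation":[0.07,0.14,2.2],"spin":0.03}])

```text
t: 20.82
position: [559.1, 221.7, 101.0]
eef_rot: [[-1.0, -0.005, -0.001], [-0.005, 1.0, -0.001], [0.001, -0.001, -1.0]]
wrist_force: [1.2, -4.5, -2.8]
finger_gap: 40.9
grasp_force: 50.8
```

servo_tool(steps=[{"translation":[0,-0.08,0.4],"spin":0},{"translation":[0,-0.08,0.9],"spin":0},{"translation":[0,-0.08,1.4],"spin":0},{"translation":[0,-0.08,1.9],"spin":0},{"translation":[0,-0.08,2.4],"spin":0},{"translation":[0,-0.08,2.9],"spin":0},{"translation":[0,-0.08,3.3],"spin":0},{"translation":[0,-0.08,3.3],"spin":0}])

```text
t: 21.82
position: [558.9, 221.5, 67.7]
eef_rot: [[-1.0, -0.005, -0.001], [-0.005, 1.0, -0.001], [0.001, -0.001, -1.0]]
wrist_force: [-0.4, -4.6, -4.6]
finger_gap: 41.0
grasp_force: 50.9
```

servo_tool(steps=[{"translation":[0,-0.08,0.2],"spin":0},{"translation":[0,-0.08,0.4],"spin":0},{"translation":[0,-0.08,0.6],"spin":0},{"translation":[0,-0.08,0.6],"spin":0}])

```text
t: 22.32
position: [559.3, 221.4, 63.9]
eef_rot: [[-1.0, -0.005, 0.0], [-0.005, 1.0, 0.001], [-0.0, 0.001, -1.0]]
wrist_force: [-6.7, -4.5, 12.5]
finger_gap: 40.9
grasp_force: 52.3
```

servo_tool(steps=[{"translation":[0.1,-0.08,0.1],"spin":0},{"translation":[0.1,-0.08,0.2],"spin":0},{"translation":[0.1,-0.08,0.2],"spin":0},{"translation":[0.1,-0.08,0.2],"spin":0}])

```text
t: 22.82
position: [559.3, 221.4, 63.7]
eef_rot: [[-1.0, -0.006, 0.003], [-0.006, 1.0, 0.003], [-0.003, 0.003, -1.0]]
wrist_force: [-8.7, -4.5, 24.3]
finger_gap: 40.9
grasp_force: 53.4
```

Run:
```python
from h import *
L={"collar_mid":[],"screw_head":[],"spindle_top":[],"gauge_seat":[],"gauge_grip":[]}
for k in range(10):
    r.get_image("scene")
    for n in L:
        for d in r.place_of("scene",n):
            c=np.array(d["centre"])
            if c[1]<300 and d["confidence"]>.4: L[n].append(c);break
for n in L:
    if L[n]:a=np.array(L[n]);print(n,len(a),np.median(a,0).round(1),a.mean(0).round(1),a.std(0).round(1))
s=r.sense();print(s["t"],s["position"],s["wrist_force"],s["torque"])
```

```text
collar_mid 10 [561.3 221.4  69.3] [561.3 221.7  69.6] [1.8 1.2 1.3]
screw_head 10 [530.  223.6  69.4] [555.8 217.   61. ] [70.5 34.2 20.3]
spindle_top 10 [561.  222.4 106.1] [560.6 222.4 101.1] [ 1.2  2.3 16.3]
gauge_seat 10 [555.8 219.6  52. ] [556.1 220.   52. ] [1.2 1.5 1.3]
gauge_grip 10 [556.  261.4  49.2] [556.2 261.5  49.6] [1.3 1.1 1.4]
25.825 [559.32925821 221.35214297  63.73441466] [-8.84567995 -4.49499423 24.87274548] [-1.05939635  1.84680907 -0.03701671]
```

```bash
python3 -c "
from rig import r
print(r.finish_job())"
```

```text
the job is handed in; nothing more can be done
None
```

I handed the job in at about 26 s: the gauge is home against the spindle, the flat is turned to the front, and the collar is held down on the gauge at about 25 N with its screw to the front (within roughly 3° by the last camera estimate); the tin, tub and can were not touched.

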